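# Size a depositor piston in the stepped bore gauge

## Robot

A 6-joint arm with a two-finger parallel gripper is mounted at the origin on a cart in front of the work surface, level with it; the furniture and walls round the work are solid. World frame = base frame: x ahead of the robot, y to its left, z up, the work surface at z = 0. Lengths are in m, angles in rad, forces in N, time in s.
With the tool pointing down it reaches from about 0.25 to 0.775 m from the base axis. Payload 4 kg.
Tool frame: the origin (TCP) lies midway between the tips of the shut fingers; the grasp point (between the pads) lies 19 mm behind it; y points along the fingers, z is the direction in which the jaws open and shut, and the axes are right-handed (so a half turn about y gives the same grasp; the last joint's range is limited). The gripper opens to 85 mm and grips with 20 to 120 N. Pads are 22 mm wide; open, the fingers measure 114 mm over their backs; the gripper's body (76 mm by 85 mm) begins 54 mm behind the grasp point. The pads swing forward as they close: fully open they stand 13 mm farther back than shut.
Start: joints at [-1.236, 0.087, 1.371, -0, 1.684, -0.103], TCP at [0.233, -0.498, 0.231] pointing down, gripper open.
Joint ranges: [-3.1, 3.1], [-0.76, 2.03], [0.27, 2.55], [-1.08, 4.22], [0.17, 2.65], [-2.57, 2.57]. Speed limits (rad/s): [2.79, 2.79, 3.14, 3.14, 3.14, 3.14].

## Interface

Orientations are given as a unit quaternion [x, y, z, w].
In Python, from bench import get_state, grab_frame, get_calibration, finish_job, look_for, landmark_of gives the robot as it stands.
- The arm moves only by the shell command python3 -m pendant 'ROWS' [OPENING]. ROWS is a JSON object of lists of equal length, an entry for each row: "dp": the shift along the tool's x, y, z normalised to -1 to 1, where 1 is 60 mm, a list of three; "rotation": the turn, a rotation vector about the tool's x, y, z normalised to -1 to 1, where 1 is 8 degrees, a list of three. A call has 1 to 20 rows; each row shifts and turns the commanded pose from where the row before left it, along the tool's axes as they then stand; what a row does not reach is not made up. A row lasts 1/8 s, in which the tool goes at most 62.5 mm and 10.7 degrees, less where a joint would pass 70% of its speed; a pose out of reach is approached as far as the arm can. A call with a number of a shift or a turn outside -1 to 1 is refused whole. A call with a gripper value outside its range is refused whole. OPENING is the closure, from -1 (fully open) to 1 (shut), so that 0 is half open, set as the call begins (- or left out, the last holds). The fingers move at their own pace and stop on an object; the grip force is fixed at half the most. Time passes only in rows, so rows that do not move let the fingers close. It gives the time, the measured TCP pose, the force and the opening at its end, in the units of the state.
- get_state(): the state, without advancing time (a new reading comes with each control period).
- grab_frame(name): name is "scene" or "top" or "wrist"; returns (picture, depth): 480x640x3 uint8, blue, green, red; 480x640 float32, m along the optical axis (not along the pixel's ray), 0 where there is no reading.
- get_calibration(name): a dict with "fx", "fy", "cx", "cy" (pixels), "dist_coeffs" ([k1, k2, p1, p2, k3] as OpenCV has them; the pictures are not rectified), "R" (3x3) and "t" (3): a world point X has camera coordinates R X + t. Camera axes: x right, y down, z forward; pixel columns grow to the right and rows downward; lengths in m; the calibration is good to about 2 mm. A picture is of the moment at which its call begins: read the wrist's pose just before it. get_calibration takes no time and is no camera call; for the wrist camera it gives the pose at the moment of the call.
- finish_job(): hands the job in, once; it reports no verdict.
Trained networks look in the newest picture that a camera, given by its name, has taken for a name from the list of things; names that differ only in an ending like _2 or _b are one class to them, and where a whole thing is asked for, a point or a joint stands for the part that bears it (a point fixed in the world has none). Each returns a list of dicts, best first, with "score" (0 to 1); they miss things now and then, are a little off and sometimes report something else, mostly with a low value. They report only what shows in the picture. A call takes as long as a camera call. They do not tell look-alikes from the thing itself.
- look_for(camera, thing): "xyz" ([x, y, z] in m, in world coordinates, good to about 4 mm: the middle of the surface that is visible of it).
- landmark_of(camera, thing): "xyz" ([x, y, z] in m, in world coordinates, good to about 4 mm: a listed point, or the origin of a listed thing).
The state is a dict: "time": time; "joint_pos": joint angles; "qd": joint speeds; "joint_efforts": joint torques, N m; "position": TCP position; "eef_rot": TCP orientation; "contact_force": force on the tool from outside, world axes, zero at the start; "wrist_torque": the same for the moment, N m; "grip_width": opening from 0.0 (shut) to 1.0 (fully open).
Only numpy, scipy, OpenCV 4.12 (cv2) and the standard library are available. Lean on these libraries where they do the work, as an engineer would, in place of code of your own. Each camera call takes 0.05 s, during which the arm holds its last target. There are 200 camera calls.

## Task

The chocolate depositor's pistons got mixed up: take the one that stands alone on the round cork coaster and try it upright in the stepped bore gauge, each step in turn from the smallest bore (lowest step) upward, until it enters, letting it bear lightly on each mouth but forcing it nowhere. Leave it standing in the first bore it enters, fully home with its collar resting flat on the step (in too large a bore the collar would drop through). Leave the two spare pistons on the slate, the carton and the tin where they are.

Things in the scene. Friction and masses are not known exactly. Their poses are not given: they have to be found in the camera images.
- piston_a_center (a point): centre, half-way up, of piston A, one of three of the same pattern in different sizes; each fits a different step of the gauge and the letters do not tell which. 68 mm tall: foot 34 mm below this point, top of the collar 12 mm below; from there up to the top a round black grip, 22 mm in diameter, 46 mm long, with a thin red band. z is its axis. It starts upright on the coaster or the slate.
- piston_b_center (a point): centre, half-way up, of piston B, one of three of the same pattern in different sizes; each fits a different step of the gauge and the letters do not tell which. 68 mm tall: foot 34 mm below this point, top of the collar 12 mm below; from there up to the top a round black grip, 22 mm in diameter, 46 mm long, with a thin red band. z is its axis. It starts upright on the coaster or the slate.
- piston_c_center (a point): centre, half-way up, of piston C, one of three of the same pattern in different sizes; each fits a different step of the gauge and the letters do not tell which. 68 mm tall: foot 34 mm below this point, top of the collar 12 mm below; from there up to the top a round black grip, 22 mm in diameter, 46 mm long, with a thin red band. z is its axis. It starts upright on the coaster or the slate.
- step1 (a point): centre of the mouth of the bore of step 1 of the gauge, on the top face of that step, which is 24 mm above the counter. Smallest bore, in the lowest step. Bore diameter 22 mm, vertical, right through the block, with a 1 mm chamfer at the mouth.
- step2 (a point): centre of the mouth of the bore of step 2 of the gauge, on the top face of that step, which is 29 mm above the counter. Bore diameter 28 mm, vertical, right through the block, with a 1 mm chamfer at the mouth.
- step3 (a point): centre of the mouth of the bore of step 3 of the gauge, on the top face of that step, which is 34 mm above the counter. Bore diameter 34 mm, vertical, right through the block, with a 1 mm chamfer at the mouth.
- step4 (a point): centre of the mouth of the bore of step 4 of the gauge, on the top face of that step, which is 39 mm above the counter. Largest bore, in the highest step. Bore diameter 40 mm, vertical, right through the block, with a 1 mm chamfer at the mouth.
- gauge: gauge screwed down: four terraces in a row, each 60 x 52 mm, 24 to 39 mm high, numbered by 1 to 4 black dots in front. Origin under its centre; steps 1 to 4 follow along its -y axis, 52 mm apart. A piston that fits has 1 mm of play in diameter; in a smaller bore it sinks at most 2 mm; in a larger one its collar drops through. Rigid: over 50 N, even for a moment, is forcing.
- coaster_top (a point): centre of the top of a round cork coaster, 90 mm in diameter, 8 mm high, fixed. The piston to be sized stands on it, within 15 mm of its centre.
- slate_top (a point): centre of the top of a black slate board, 127 x 252 mm, 8 mm high, fixed; its y axis is its long side. The two spare pistons stand on it.
- carton_center (a point): centre of a closed raspberry-red card box of truffles, 67 x 93 x 46 mm high, loose on the counter; leave it alone.
- tin_center (a point): centre of a round pastille tin with a tan lid, 70 mm in diameter, 36 mm high, loose on the counter; leave it alone.
- piston_a: piston A, origin at the centre of its foot. From the foot up: steel spigot 16 mm long, 20 to 40 mm in diameter (to be found out; its foot tapers in by 2 mm all round over the last 3 mm), steel collar 6 mm thick and 5.5 mm wider than the spigot, black grip 46 mm long. About 140 g.
- piston_b: piston B, origin at the centre of its foot. From the foot up: steel spigot 16 mm long, 20 to 40 mm in diameter (to be found out; its foot tapers in by 2 mm all round over the last 3 mm), steel collar 6 mm thick and 5.5 mm wider than the spigot, black grip 46 mm long. About 140 g.
- piston_c: piston C, origin at the centre of its foot. From the foot up: steel spigot 16 mm long, 20 to 40 mm in diameter (to be found out; its foot tapers in by 2 mm all round over the last 3 mm), steel collar 6 mm thick and 5.5 mm wider than the spigot, black grip 46 mm long. About 140 g.
Things that resemble listed ones, but are neither listed nor needed, are in the scene too. What is shaped like the piston_a but orange is not meant.

How it is judged:
On the way, in this order (a step that is already met when the one before it is completed fails the run):
1. a piston has been tried at step 1: its foot set down on the mouth of the bore, centred within 4 mm, bearing on it with more than 1 N ((((horizontal distance between piston_a_center and step1 below 0.004 m and z of piston_a_center in the frame of step1 below 0.036 m) and contact force between piston_a and gauge above 1 N) or ((horizontal distance between piston_b_center and step1 below 0.004 m and z of piston_b_center in the frame of step1 below 0.036 m) and contact force between piston_b and gauge above 1 N) or ((horizontal distance between piston_c_center and step1 below 0.004 m and z of piston_c_center in the frame of step1 below 0.036 m) and contact force between piston_c and gauge above 1 N))), for 0.1 s.
2. then it has been tried at step 2 in the same way, or has entered it by 4 mm (((((horizontal distance between piston_a_center and step2 below 0.004 m and z of piston_a_center in the frame of step2 below 0.036 m) and contact force between piston_a and gauge above 1 N) or ((horizontal distance between piston_b_center and step2 below 0.004 m and z of piston_b_center in the frame of step2 below 0.036 m) and contact force between piston_b and gauge above 1 N) or ((horizontal distance between piston_c_center and step2 below 0.004 m and z of piston_c_center in the frame of step2 below 0.036 m) and contact force between piston_c and gauge above 1 N)) or ((horizontal distance between piston_a_center and step2 below 0.003 m and z of piston_a_center in the frame of step2 below 0.03 m) or (horizontal distance between piston_b_center and step2 below 0.003 m and z of piston_b_center in the frame of step2 below 0.03 m) or (horizontal distance between piston_c_center and step2 below 0.003 m and z of piston_c_center in the frame of step2 below 0.03 m)))), for 0.05 s.
3. then it is home in step 2 (12 mm deep or more), or it has been tried at step 3 in the same way or has entered it by 4 mm (((((horizontal distance between piston_a_center and step3 below 0.004 m and z of piston_a_center in the frame of step3 below 0.036 m) and contact force between piston_a and gauge above 1 N) or ((horizontal distance between piston_b_center and step3 below 0.004 m and z of piston_b_center in the frame of step3 below 0.036 m) and contact force between piston_b and gauge above 1 N) or ((horizontal distance between piston_c_center and step3 below 0.004 m and z of piston_c_center in the frame of step3 below 0.036 m) and contact force between piston_c and gauge above 1 N)) or ((horizontal distance between piston_a_center and step3 below 0.003 m and z of piston_a_center in the frame of step3 below 0.03 m) or (horizontal distance between piston_b_center and step3 below 0.003 m and z of piston_b_center in the frame of step3 below 0.03 m) or (horizontal distance between piston_c_center and step3 below 0.003 m and z of piston_c_center in the frame of step3 below 0.03 m)) or ((horizontal distance between piston_a_center and step2 below 0.003 m and z of piston_a_center in the frame of step2 below 0.022 m) or (horizontal distance between piston_b_center and step2 below 0.003 m and z of piston_b_center in the frame of step2 below 0.022 m) or (horizontal distance between piston_c_center and step2 below 0.003 m and z of piston_c_center in the frame of step2 below 0.022 m)))), for 0.05 s.
At the end, for the whole second after the job is handed in: the piston from the coaster stands in the smallest bore that it enters, within 3 mm of its centre, upright within 0.06 rad, its collar resting on the step (within 1.5 mm up, 2.5 mm down), at rest; the other two stand upright on the slate within 15 mm of where they were (((((horizontal distance between piston_a_center and step1 below 0.003 m and z of piston_a_center in the frame of step1 between 0.0155 and 0.0195 m) or (horizontal distance between piston_a_center and step2 below 0.003 m and z of piston_a_center in the frame of step2 between 0.0155 and 0.0195 m) or (horizontal distance between piston_a_center and step3 below 0.003 m and z of piston_a_center in the frame of step3 between 0.0155 and 0.0195 m) or (horizontal distance between piston_a_center and step4 below 0.003 m and z of piston_a_center in the frame of step4 between 0.0155 and 0.0195 m)) and angle between piston_a_center's own z axis and vertical below 0.06 rad and linear speed of piston_a below 0.01 m/s and distance of each of piston_b_center, piston_c_center from where it was at the start of the episode below 0.015 m and angle between each of piston_b_center, piston_c_center's own z axis and vertical below 0.1 rad and horizontal distance between each of piston_b_center, piston_c_center and slate_top below 0.13 m) or (((horizontal distance between piston_b_center and step1 below 0.003 m and z of piston_b_center in the frame of step1 between 0.0155 and 0.0195 m) or (horizontal distance between piston_b_center and step2 below 0.003 m and z of piston_b_center in the frame of step2 between 0.0155 and 0.0195 m) or (horizontal distance between piston_b_center and step3 below 0.003 m and z of piston_b_center in the frame of step3 between 0.0155 and 0.0195 m) or (horizontal distance between piston_b_center and step4 below 0.003 m and z of piston_b_center in the frame of step4 between 0.0155 and 0.0195 m)) and angle between piston_b_center's own z axis and vertical below 0.06 rad and linear speed of piston_b below 0.01 m/s and distance of each of piston_a_center, piston_c_center from where it was at the start of the episode below 0.015 m and angle between each of piston_a_center, piston_c_center's own z axis and vertical below 0.1 rad and horizontal distance between each of piston_a_center, piston_c_center and slate_top below 0.13 m) or (((horizontal distance between piston_c_center and step1 below 0.003 m and z of piston_c_center in the frame of step1 between 0.0155 and 0.0195 m) or (horizontal distance between piston_c_center and step2 below 0.003 m and z of piston_c_center in the frame of step2 between 0.0155 and 0.0195 m) or (horizontal distance between piston_c_center and step3 below 0.003 m and z of piston_c_center in the frame of step3 between 0.0155 and 0.0195 m) or (horizontal distance between piston_c_center and step4 below 0.003 m and z of piston_c_center in the frame of step4 between 0.0155 and 0.0195 m)) and angle between piston_c_center's own z axis and vertical below 0.06 rad and linear speed of piston_c below 0.01 m/s and distance of each of piston_a_center, piston_b_center from where it was at the start of the episode below 0.015 m and angle between each of piston_a_center, piston_b_center's own z axis and vertical below 0.1 rad and horizontal distance between each of piston_a_center, piston_b_center and slate_top below 0.13 m))); the robot touches nothing.
It fails at once if a piston is pressed on the gauge with more than 50 N (contact force between any of piston_a, piston_b, piston_c and gauge above 50 N).
It fails at once if a second piston is displaced by more than 15 mm (distance of each of piston_b_center, piston_c_center from where it was at the start of the episode above 0.015 m or distance of each of piston_a_center, piston_c_center from where it was at the start of the episode above 0.015 m or distance of each of piston_a_center, piston_b_center from where it was at the start of the episode above 0.015 m).
It fails at once if the carton or the tin is displaced by more than 15 mm (distance of any of carton_center, tin_center from where it was at the start of the episode above 0.015 m).
It also fails if it takes over 72 s, if anything falls off the work surface, if the arm or the gripper's body presses on something with over 40 N, if the wrist force passes 120 N, or if a joint passes its speed limit or range.

## Working session

There is one attempt and no reset: what is moved stays moved. The work goes in short steps, Python scripts to look and compute and a shell command to move; the robot and the scene stay as the last step left them, time stands still between calls to the robot, and variables do not carry over. Pictures are saved under pics/ and viewed, about 8 in all and at most 12, crops included, and the job is handed in when it is done.

```bash
mkdir -p pics; ls; python3 - <<'E'
from bench import *
import cv2,numpy as np
s=get_state();print({k:np.round(v,3).tolist() for k,v in s.items()})
for c in ["scene","top"]:
    p,d=grab_frame(c);cv2.imwrite(f"pics/{c}0.png",p);np.save(f"pics/{c}0.npy",d)
    for n in ["piston_a_center","step1","step4","gauge","coaster_top","slate_top","carton_center","tin_center"]:
        print(c,n,[(np.round(r["xyz"],3).tolist(),round(r["score"],2)) for r in landmark_of(c,n)])
    k=get_calibration(c);print(np.round(k["R"],3).tolist(),np.round(k["t"],3),k["fx"])
E
```

```text
pics
{'time': 0.0, 'joint_pos': [-1.236, 0.088, 1.372, -0.0, 1.684, -0.103], 'qd': [0.001, -0.001, -0.0, -0.0, 0.001, 0.001], 'joint_efforts': [-0.001, -35.187, -31.327, -0.0, 0.011, 0.0], 'position': [0.233, -0.498, 0.23], 'eef_rot': [-0.154, 0.691, -0.689, 0.153], 'contact_force': [-0.954, -0.14, -0.462], 'wrist_torque': [-0.023, -0.011, 0.025], 'grip_width': 0.998}
scene piston_a_center [([0.666, -0.293, 0.042], 0.84), ([0.682, 0.034, 0.021], 0.7), ([0.532, -0.308, 0.033], 0.65), ([0.523, 0.165, 0.028], 0.36)]
scene step1 [([0.518, 0.058, 0.037], 0.82), ([0.522, 0.116, 0.03], 0.75), ([0.53, 0.22, 0.025], 0.7), ([0.526, 0.164, 0.027], 0.59)]
scene step4 [([0.518, 0.058, 0.037], 0.82), ([0.522, 0.116, 0.03], 0.75), ([0.53, 0.22, 0.025], 0.7), ([0.526, 0.164, 0.027], 0.59)]
scene gauge [([0.528, 0.14, -0.002], 0.7)]
scene coaster_top []
scene slate_top [([0.646, -0.233, 0.008], 0.7)]
scene carton_center [([0.377, 0.069, 0.025], 0.63)]
scene tin_center [([0.681, 0.033, 0.022], 0.7), ([0.445, -0.186, 0.039], 0.61)]
[[-0.611, -0.792, -0.013], [-0.611, 0.482, -0.628], [0.504, -0.376, -0.
[... 198 characters left out ...]
 ([0.525, 0.162, 0.025], 0.82), ([0.528, 0.22, 0.026], 0.66), ([0.525, 0.113, 0.027], 0.57)]
top step4 [([0.523, 0.065, 0.038], 0.9), ([0.525, 0.162, 0.025], 0.82), ([0.528, 0.22, 0.026], 0.66), ([0.525, 0.113, 0.027], 0.57)]
top gauge [([0.522, 0.139, 0.002], 0.58)]
top coaster_top [([0.438, -0.186, 0.01], 0.59), ([0.661, -0.29, 0.042], 0.32), ([0.668, -0.295, 0.006], 0.21)]
top slate_top [([0.38, 0.069, 0.021], 0.66), ([0.648, -0.241, 0.012], 0.61), ([0.673, -0.189, 0.009], 0.53)]
top carton_center [([0.384, 0.072, 0.022], 0.73)]
top tin_center [([0.681, 0.034, 0.018], 0.79)]
[[-0.027, -0.999, -0.019], [-0.989, 0.03, -0.144], [0.144, 0.015, -0.989]] [-0.028  0.521  1.051] 595.6149906451029
```

View pics/scene0.png

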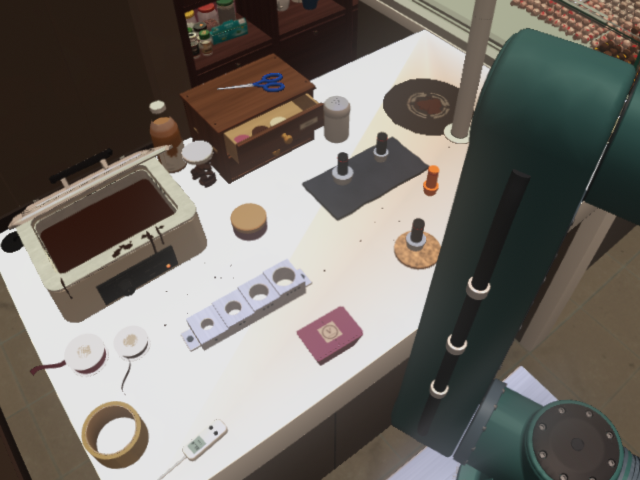

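View pics/top0.png

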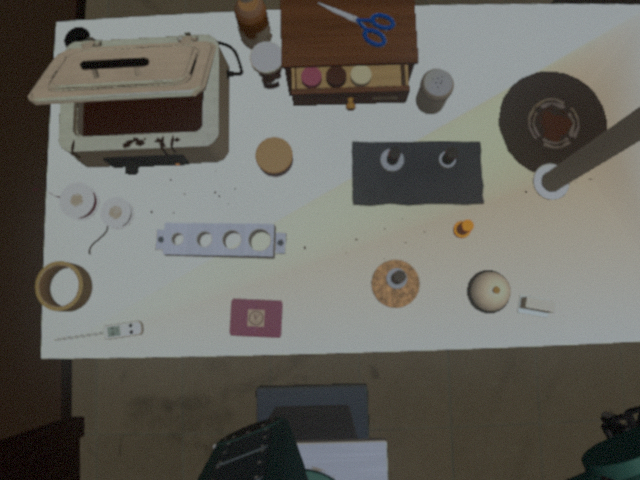

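The scene shows three black-gripped pistons. One stands on the cork coaster (top px 397,278; scene px 417,233) and two stand on the slate (top 392,159 and 447,158). The orange look-alike is at top px (463,228). The coaster piston is the one meant, because it stands alone on cork. I'll confirm that in a crop and measure it together with the bores.

```bash
cat > h.py <<'E'
from bench import *
import cv2,numpy as np
def cloud(d,k):
    """world points per pixel from depth"""
    h,w=d.shape;K=np.array([[k["fx"],0,k["cx"]],[0,k["fy"],k["cy"]],[0,0,1]])
    u,v=np.meshgrid(np.arange(w),np.arange(h))
    n=cv2.undistortPoints(np.stack([u,v],-1).reshape(-1,1,2).astype(float),K,np.array(k["dist_coeffs"])).reshape(h,w,2)
    c=np.dstack([n*d[...,None],d])
    X=(c-np.array(k["t"]))@np.array(k["R"]); X[d<=0]=np.nan
    return X
def onplane(uv,z,k):
    K=np.array([[k["fx"],0,k["cx"]],[0,k["fy"],k["cy"]],[0,0,1]])
    n=cv2.undistortPoints(np.array(uv,float).reshape(-1,1,2),K,np.array(k["dist_coeffs"])).reshape(-1,2)
    R=np.array(k["R"]);o=-R.T@np.array(k["t"]);r=np.c_[n,np.ones(len(n))]@R
    return o+r*((z-o[2])/r[:,2])[:,None]
def circ(P):
    A=np.c_[2*P[:,:2],np.ones(len(P))];s=np.linalg.lstsq(A,(P[:,:2]**2).sum(1),rcond=None)[0]
    return s[:2],np.sqrt(s[2]+s[:2]@s[:2])
E
python3 - <<'E'
from h import *
for c,boxp,boxg in [("top",(365,250,430,315),(150,215,295,265)),("scene",(385,205,450,275),(175,250,320,355))]:
    p=cv2.imread(f"pics/{c}0.png");d=np.load(f"pics/{c}0.npy");k=get_calibration(c);X=cloud(d,k)
    x0,y0,x1,y1=boxp;Q=X[y0:y1,x0:x1].reshape(-1,3);Q=Q[~np.isnan(Q[:,0])]
    for lo,hi in[(.003,.013),(.02,.028),(.028,.034),(.07,.082)]:
        m=Q[(Q[:,2]>lo)&(Q[:,2]<hi)];print(c,lo,len(m),np.round([m.mean(0),m.min(0),m.max(0)],4).tolist())
    x0,y0,x1,y1=boxg;z=X[y0:y1,x0:x1]
    big=cv2.resize(p[y0:y1,x0:x1],None,fx=5,fy=5,interpolation=cv2.INTER_CUBIC)
    g=cv2.cvtColor(big,cv2.COLOR_BGR2GRAY);cv2.imwrite(f"pics/g_{c}.png",big)
    hi=cv2.resize(p[boxp[1]:boxp[3],boxp[0]:boxp[2]],None,fx=5,fy=5,interpolation=cv2.INTER_CUBIC);cv2.imwrite(f"pics/p_{c}.png",hi)
a=cv2.imread("pics/g_top.png");b=cv2.imread("pics/p_top.png");e=cv2.imread("pics/p_scene.png")
W=np.zeros((250+350,725,3),np.uint8);W[:250]=a;W[250:575,:325]=b;W[250:600,325:650]=e;cv2.imwrite("pics/crop.png",W)
E
```

```text
top 0.003 1626 [[0.4363, -0.1862, 0.0075], [0.3785, -0.2514, 0.003], [0.5006, -0.1292, 0.013]]
top 0.02 30 [[0.4399, -0.1826, 0.027], [0.4265, -0.2047, 0.0244], [0.4635, -0.1679, 0.0278]]
top 0.028 161 [[0.4436, -0.1846, 0.0305], [0.4265, -0.2062, 0.0281], [0.4632, -0.1691, 0.034]]
top 0.07 126 [[0.4446, -0.1869, 0.0758], [0.4343, -0.197, 0.071], [0.4552, -0.1772, 0.0808]]
scene 0.003 1186 [[0.4324, -0.1831, 0.0075], [0.3761, -0.3039, 0.003], [0.5533, -0.1153, 0.0129]]
scene 0.02 34 [[0.4364, -0.1771, 0.025], [0.4246, -0.1957, 0.0201], [0.4626, -0.1674, 0.028]]
scene 0.028 148 [[0.4391, -0.1807, 0.0305], [0.4237, -0.2048, 0.0281], [0.4624, -0.1666, 0.0338]]
scene 0.07 115 [[0.4416, -0.1844, 0.0755], [0.4311, -0.1971, 0.0701], [0.454, -0.1742, 0.0797]]
```

View pics/crop.png

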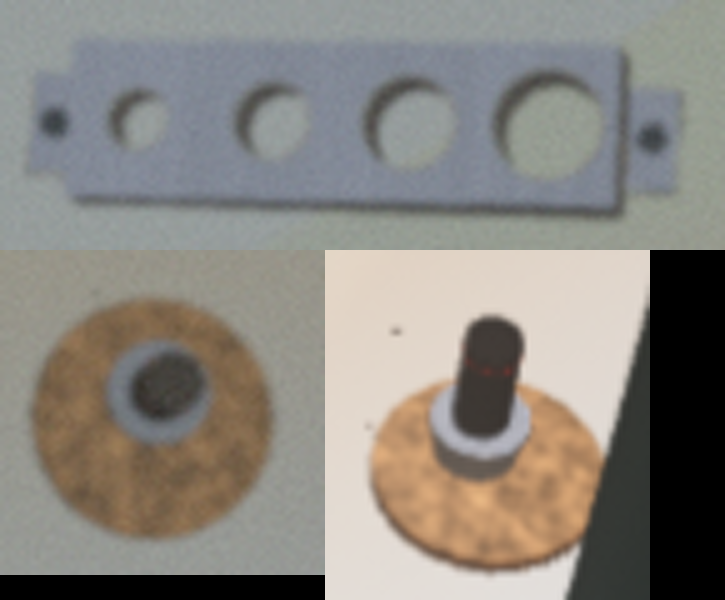

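Crop confirmed: the target is the black-gripped piston on the cork coaster at top px (397,278), with a collar about 37 mm wide, so it is probably a 33 mm spigot. Next come the gauge fit and the tool axes.

```bash
cat > gf.py <<'E'
from h import *
H=[.024,.029,.034,.039];D=[.022,.028,.034,.040]
def fit(c,p,mid,rough,rad=None):
    """refine rim circles: sample image gradient round projected circles, optimise x,y,yaw of the gauge"""
    from scipy.optimize import minimize
    k=get_calibration(c);K=np.array([[k["fx"],0,k["cx"]],[0,k["fy"],k["cy"]],[0,0,1]])
    g=cv2.GaussianBlur(cv2.cvtColor(p,cv2.COLOR_BGR2GRAY).astype(np.float32),(0,0),1.)
    R=np.array(k["R"]);rv=cv2.Rodrigues(R)[0];t=np.arange(0,2*np.pi,.05)
    def prj(x,y,w,e):
        P=[]
        for i in range(4):
            s=.078-.052*i;cx,cy=x-np.sin(w)*s,y+np.cos(w)*s;r=D[i]/2+e
            P.append(np.c_[cx+r*np.cos(t),cy+r*np.sin(t),np.full(len(t),H[i])])
        return cv2.projectPoints(np.vstack(P),rv,np.array(k["t"],float),K,np.array(k["dist_coeffs"]))[0].reshape(-1,2).astype(np.float32)
    def smp(q): return cv2.remap(g,q[:,0].reshape(-1,1),q[:,1].reshape(-1,1),cv2.INTER_LINEAR).ravel()
    def cost(v):
        o=smp(prj(*v,.003));i=smp(prj(*v,-.001))
        return -np.mean(np.minimum(np.abs(o-i),25))
    best=min((minimize(cost,[rough[0]+a,rough[1]+b,rough[2]],method="Nelder-Mead",options=dict(initial_simplex=[[rough[0]+a,rough[1]+b,rough[2]],[rough[0]+a+.003,rough[1]+b,rough[2]],[rough[0]+a,rough[1]+b+.003,rough[2]],[rough[0]+a,rough[1]+b,rough[2]+.03]])) for a in(-.004,0,.004) for b in(-.004,0,.004)),key=lambda r:r.fun)
    v=best.x;q=prj(*v,.001);im=p.copy()
    return v,best.fun,q
def steps(v): return np.array([[v[0]-np.sin(v[2])*s,v[1]+np.cos(v[2])*s] for s in(.078,.026,-.026,-.078)])
E
python3 - <<'E'
from gf import *
from scipy.spatial.transform import Rotation as Ro
print(np.round(Ro.from_quat(get_state()["eef_rot"]).as_matrix(),3))
k=get_calibration("top")
uv=np.array([[138,120],[272,121.5],[410,124.5],[548,126]])/5+[150,215]-.4
for q,z in zip(uv,H): print("eye",np.round(onplane(q,z,k)[0],4))
out=[]
for c,b in [("top",(150,215,295,265)),("scene",(175,250,320,355))]:
    p=cv2.imread(f"pics/{c}0.png");v,f,q=fit(c,p,0,[.524,.140,0.03]);print(c,np.round(v,4),f);print(np.round(steps(v),4).tolist())
    im=cv2.resize(p[b[1]:b[3],b[0]:b[2]],None,fx=5,fy=5,interpolation=cv2.INTER_CUBIC)
    for a in q: cv2.circle(im,tuple(((a-b[:2]+.5)*5).astype(int).tolist()),1,(0,0,255),-1)
    out.append(im)
cv2.imwrite("pics/fit.png",np.vstack([o for o in out])[:,:725])
E
```

```text
[[-0.906  0.     0.424]
 [-0.424 -0.    -0.906]
 [-0.    -1.     0.   ]]
eye [0.5305 0.2173 0.024 ]
eye [0.5276 0.1656 0.029 ]
eye [0.5242 0.1133 0.034 ]
eye [0.5213 0.0617 0.039 ]
top [ 0.5269  0.1401 -0.0543] -15.128357887268066
[[0.5311, 0.218], [0.5283, 0.166], [0.5255, 0.1141], [0.5227, 0.0622]]
scene [ 0.5268  0.139  -0.0608] -21.421300888061523
[[0.5315, 0.2169], [0.5284, 0.165], [0.5252, 0.1131], [0.5221, 0.0612]]
```

View pics/fit.png

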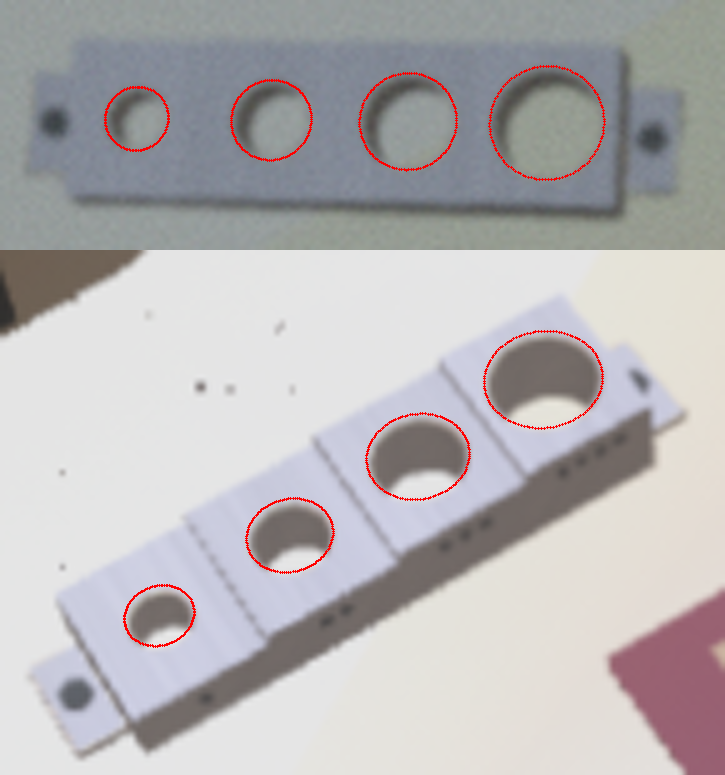

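Both camera fits agree within about 1 mm: step1 (.531,.2173), step2 (.528,.1655), step3 (.525,.1135). The piston is at (.4435,-.186). First I'll square the tool to the world axes, then move over the piston.

```bash
python3 -m pendant '{"dp":[[0,0,0],[0,0,0],[0,0,0],[0,0,0],[-0.438,0.146,-0.65],[-0.438,0.146,-0.65],[-0.438,0.146,-0.65],[-0.438,0.146,-0.65],[-0.438,0.146,-0.65],[-0.438,0.146,-0.65],[-0.438,0.146,-0.65],[-0.438,0.146,-0.65],[0,0,0],[0,0,0]],"rotation":[[0,0.784,0],[0,0.784,0],[0,0.784,0],[0,0.784,0],[0,0,0],[0,0,0],[0,0,0],[0,0,0],[0,0,0],[0,0,0],[0,0,0],[0,0,0],[0,0,0],[0,0,0]]}' -1
python3 - <<'E'
from h import *
from scipy.spatial.transform import Rotation as Ro
s=get_state();k=get_calibration("wrist");p,d=grab_frame("wrist");cv2.imwrite("pics/w1.png",p)
print(np.round(Ro.from_quat(s["eef_rot"]).as_matrix(),3),s["contact_force"],s["joint_pos"])
X=cloud(d,k);
for lo,hi in[(.07,.082),(.024,.034)]:
    m=(X[...,2]>lo)&(X[...,2]<hi)&(np.hypot(X[...,0]-.4435,X[...,1]+.186)<.03);Q=X[m]
    if len(Q): print(lo,len(Q),np.round([Q.mean(0),Q.min(0),Q.max(0)],4).tolist(), np.argwhere(m).mean(0))
E
```

```text
time: 2.65
position: [0.4433, -0.1864, 0.1614]
eef_rot: [0.0, -0.707, 0.707, -0.0]
contact_force: [-0.2, -0.5, 0.6]
grip_width: 0.999
[[-1.    -0.     0.   ]
 [-0.    -0.001 -1.   ]
 [ 0.    -1.     0.001]] [-0.15216342 -0.5262785   0.5716037 ] [-5.15519482e-01 -4.26569148e-02  1.64215138e+00 -7.58882411e-04
  1.54183292e+00  1.05493015e+00]
0.07 787 [[0.4456, -0.1876, 0.077], [0.4336, -0.1983, 0.0701], [0.4555, -0.1767, 0.0797]] [242.1270648  322.13977128]
0.024 785 [[0.4512, -0.1879, 0.0313], [0.4313, -0.2061, 0.0259], [0.4638, -0.1692, 0.034]] [218.98980892 322.29299363]
```

View pics/w1.png

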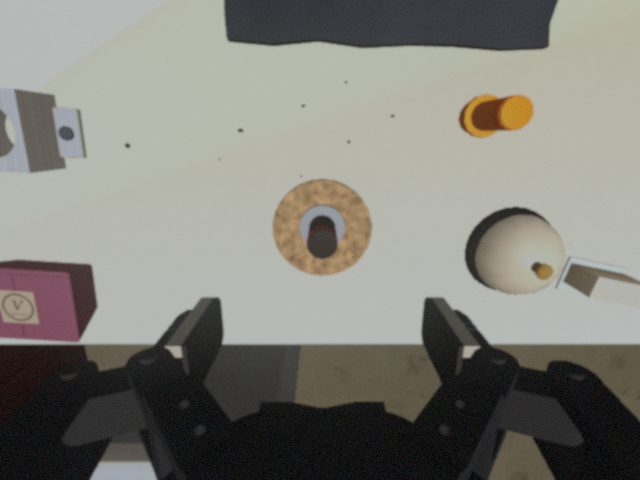

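The wrist view shows the coaster piston centred between the fingers (px 322,238), nothing close by, and the orange one well clear at (510,112). Next I descend, grip and lift.

```bash
python3 -m pendant '{"dp":[[-0.02,0.5,0.013],[0,0.5,0],[0,0.5,0],[0,0.4,0],[0,0.11,0],[0,0,0],[0,0,0]],"rotation":[[0,0,0],[0,0,0],[0,0,0],[0,0,0],[0,0,0],[0,0,0],[0,0,0]]}' && python3 -m pendant '{"dp":[[0,0,0],[0,0,0],[0,0,0],[0,0,0],[0,0,0],[0,0,0]],"rotation":[[0,0,0],[0,0,0],[0,0,0],[0,0,0],[0,0,0],[0,0,0]]}' 1
```

```text
time: 3.58
position: [0.4455, -0.1879, 0.0421]
eef_rot: [-0.001, -0.707, 0.708, -0.001]
contact_force: [0.3, -0.0, 0.3]
grip_width: 0.998
time: 4.32
position: [0.4448, -0.1869, 0.0409]
eef_rot: [-0.0, -0.707, 0.707, -0.0]
contact_force: [-0.0, 0.4, 0.9]
grip_width: 0.24
```

```bash
python3 -m pendant '{"dp":[[0,-0.49,0],[0,-0.5,0],[-0.18,0,-0.842],[-0.18,0,-0.842],[-0.18,0,-0.842],[-0.18,0,-0.842],[-0.18,0,-0.842],[-0.18,0,-0.842],[-0.18,0,-0.842],[-0.18,0,-0.842],[0,0,0],[0,0,0],[0,0,0]],"rotation":[[0,0,0],[0,0,0],[0,0,0],[0,0,0],[0,0,0],[0,0,0],[0,0,0],[0,0,0],[0,0,0],[0,0,0],[0,0,0],[0,0,0],[0,0,0]]}'
python3 - <<'E'
from h import *
s=get_state();print(s["position"],s["contact_force"],s["grip_width"])
for c in["scene","top"]:
    p,d=grab_frame(c);cv2.imwrite(f"pics/{c}2.png",p);np.save(f"pics/{c}2.npy",d)
    X=cloud(d,get_calibration(c));m=(X[...,2]>.05)&(X[...,2]<.095)&(np.hypot(X[...,0]-.531,X[...,1]-.217)<.035)
    Q=X[m];print(c,len(Q),np.round([Q.mean(0),Q.min(0),Q.max(0)],4).tolist(),np.argwhere(m).min(0),np.argwhere(m).max(0)) if len(Q) else 0
    print([(np.round(r["xyz"],3).tolist(),round(r["score"],2)) for r in landmark_of(c,"piston_a_center")])
a=cv2.imread("pics/scene2.png")[230:380,110:310];b=cv2.imread("pics/top2.png")[170:320,130:330]
cv2.imwrite("pics/hold.png",cv2.resize(np.hstack([a,b]),None,fx=2,fy=2,interpolation=cv2.INTER_CUBIC))
E
```

```text
time: 5.95
position: [0.5308, 0.2159, 0.0996]
eef_rot: [-0.0, -0.707, 0.707, 0.001]
contact_force: [1.0, 0.3, -0.9]
grip_width: 0.245
[0.53078645 0.21591329 0.09964662] [ 0.97928081  0.2680784  -0.860248  ] 0.2449063242377344
scene 253 [[0.519, 0.2178, 0.086], [0.5091, 0.1979, 0.0695], [0.5357, 0.2341, 0.095]] [297 190] [317 212]
[([0.665, -0.293, 0.043], 0.58)]
top 93 [[0.5194, 0.2093, 0.0883], [0.5128, 0.197, 0.072], [0.5293, 0.2237, 0.0936]] [234 164] [243 180]
[([0.663, -0.291, 0.045], 0.58), ([0.529, -0.312, 0.03], 0.52)]
```

View pics/hold.png

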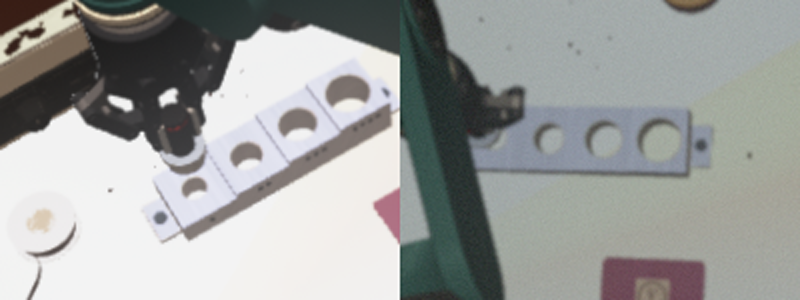

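Held upright over step 1 (scene crop px 183,150). I'll fit the held piston's axis from the scene depth.

```bash
python3 - <<'E'
from h import *
from scipy.optimize import least_squares
for c in["scene"]:
    d=np.load(f"pics/{c}2.npy");X=cloud(d,get_calibration(c))
    for lo,hi in [(.070,.081),(.083,.0875),(.0883,.0893)]:
        Q=X[(X[...,2]>lo)&(X[...,2]<hi)&(np.hypot(X[...,0]-.531,X[...,1]-.217)<.035)]
        print(lo,len(Q),"free",np.round(np.r_[circ(Q)],4) if 0 else circ(Q))
        for r in(.0135,.0165,.0195,.01625,.01925,.02225):
            f=least_squares(lambda v:np.hypot(Q[:,0]-v[0],Q[:,1]-v[1])-r,[.531,.217],loss="soft_l1",f_scale=.001);print(r,np.round(f.x,4),round(float(np.sqrt(np.mean(f.fun**2))),5))
E
```

```text
0.07 52 free (array([0.52749934, 0.21667248]), np.float64(0.014558450154150996))
0.0135 [0.5264 0.217 ] 0.00088
0.0165 [0.5298 0.2161] 0.00082
0.0195 [0.5331 0.2154] 0.00113
0.01625 [0.5295 0.2162] 0.00081
0.01925 [0.5329 0.2155] 0.00111
0.02225 [0.5361 0.2148] 0.00141
0.083 42 free (array([0.52437732, 0.21633921]), np.float64(0.013520927157310975))
0.0135 [0.5242 0.2165] 0.00284
0.0165 [0.5279 0.2162] 0.0031
0.0195 [0.5317 0.2161] 0.00349
0.01625 [0.5276 0.2162] 0.00307
0.01925 [0.5313 0.2162] 0.00346
0.02225 [0.5352 0.2161] 0.00374
0.0883 38 free (array([0.52583894, 0.21642788]), np.float64(0.01317052134111054))
0.0135 [0.5272 0.2162] 0.00264
0.0165 [0.5312 0.2154] 0.00286
0.0195 [0.535  0.2146] 0.00326
0.01625 [0.5309 0.2155] 0.00283
0.01925 [0.5347 0.2147] 0.00322
0.02225 [0.5382 0.2137] 0.00359
```

The held axis is at TCP −1 mm in x, which is good. Next I descend close to step 1 with a small correction.

```bash
python3 -m pendant '{"dp":[[-0.015,0.3,-0.017],[0,0.25,0],[0,0.1,0],[0,0,0],[0,0,0]],"rotation":[[0,0,0],[0,0,0],[0,0,0],[0,0,0],[0,0,0]]}'; python3 -m pendant '{"dp":[[0,0.025,0],[0,0.02,0],[0,0,0]],"rotation":[[0,0,0],[0,0,0],[0,0,0]]}'
```

```text
time: 6.78
position: [0.5323, 0.2184, 0.0614]
eef_rot: [0.0, 0.707, -0.707, 0.0]
contact_force: [-0.3, -0.7, -0.9]
grip_width: 0.243
time: 7.15
position: [0.5319, 0.2182, 0.0583]
eef_rot: [-0.0, -0.707, 0.707, 0.0]
contact_force: [0.1, -0.1, -2.2]
grip_width: 0.248
```

```bash
python3 -m pendant '{"dp":[[0,0.02,0],[0,0,0]],"rotation":[[0,0,0],[0,0,0]]}';python3 -m pendant '{"dp":[[0,0.015,0],[0,0,0]],"rotation":[[0,0,0],[0,0,0]]}'
```

```text
time: 7.4
position: [0.5319, 0.2182, 0.057]
eef_rot: [0.0, -0.707, 0.707, 0.0]
contact_force: [0.4, 0.5, -1.1]
grip_width: 0.239
time: 7.65
position: [0.5321, 0.2182, 0.0569]
eef_rot: [-0.0, -0.707, 0.707, -0.0]
contact_force: [-1.8, -0.4, 3.5]
grip_width: 0.241
```

Contact is at TCP z .0569, as predicted. I'll bear slightly more and hold.

```bash
python3 -m pendant '{"dp":[[0,0.01,0],[0,0,0],[0,0,0]],"rotation":[[0,0,0],[0,0,0],[0,0,0]]}'
```

```text
time: 8.02
position: [0.5321, 0.2182, 0.0569]
eef_rot: [-0.0, -0.707, 0.707, -0.0]
contact_force: [-2.3, -1.1, 5.8]
grip_width: 0.237
```

```bash
python3 -m pendant '{"dp":[[0,-0.25,0],[0.025,0,0.44],[0.025,0,0.438],[0,0,0],[0,0.08,0],[0,0,0]],"rotation":[[0,0,0],[0,0,0],[0,0,0],[0,0,0],[0,0,0],[0,0,0]]}';python3 -m pendant '{"dp":[[0,0.025,0],[0,0.02,0],[0,0,0]],"rotation":[[0,0,0],[0,0,0],[0,0,0]]}'
```

```text
time: 8.78
position: [0.5286, 0.1662, 0.0651]
eef_rot: [-0.001, 0.707, -0.707, -0.0]
contact_force: [0.8, -0.4, 0.6]
grip_width: 0.242
time: 9.15
position: [0.5289, 0.1657, 0.0629]
eef_rot: [0.0, -0.707, 0.707, 0.0]
contact_force: [-0.3, 0.5, -0.5]
grip_width: 0.244
```

```bash
python3 -m pendant '{"dp":[[0,0.02,0],[0,0,0]],"rotation":[[0,0,0],[0,0,0]]}';python3 -m pendant '{"dp":[[0,0.015,0],[0,0,0]],"rotation":[[0,0,0],[0,0,0]]}';python3 -m pendant '{"dp":[[0,0.015,0],[0,0,0]],"rotation":[[0,0,0],[0,0,0]]}'
```

```text
time: 9.4
position: [0.529, 0.1656, 0.062]
eef_rot: [-0.0, -0.707, 0.707, -0.0]
contact_force: [-0.2, -0.3, -0.9]
grip_width: 0.24
time: 9.65
position: [0.5291, 0.1656, 0.0618]
eef_rot: [0.0, 0.707, -0.707, 0.0]
contact_force: [-2.1, 0.0, 4.1]
grip_width: 0.241
time: 9.9
position: [0.5292, 0.1656, 0.0617]
eef_rot: [0.0, 0.707, -0.707, 0.0]
contact_force: [-3.1, -0.1, 7.2]
grip_width: 0.239
```

It bears at step 2 without entering, consistent with a 33 mm spigot. Next is step 3.

```bash
python3 -m pendant '{"dp":[[0,-0.25,0],[0.025,0,0.434],[0.025,0,0.434],[0,0,0],[0,0.08,0],[0,0,0]],"rotation":[[0,0,0],[0,0,0],[0,0,0],[0,0,0],[0,0,0],[0,0,0]]}';python3 -m pendant '{"dp":[[0,0.025,0],[0,0.025,0],[0,0.025,0],[0,0,0]],"rotation":[[0,0,0],[0,0,0],[0,0,0],[0,0,0]]}';python3 -m pendant '{"dp":[[0,0.015,0],[0,0,0]],"rotation":[[0,0,0],[0,0,0]]}'
```

```text
time: 10.65
position: [0.5255, 0.1142, 0.0696]
eef_rot: [-0.001, 0.707, -0.707, -0.0]
contact_force: [-0.4, -1.0, -0.7]
grip_width: 0.24
time: 11.15
position: [0.5258, 0.1135, 0.0656]
eef_rot: [0.0, -0.707, 0.707, 0.0]
contact_force: [-0.0, 0.0, -0.6]
grip_width: 0.242
time: 11.4
position: [0.5259, 0.1134, 0.0649]
eef_rot: [-0.0, -0.707, 0.707, 0.0]
contact_force: [0.3, -0.2, -1.7]
grip_width: 0.245
```

It is entering: 2 mm below the mouth with no force. I'll continue gently.

```bash
python3 -m pendant '{"dp":[[0,0.02,0],[0,0,0]],"rotation":[[0,0,0],[0,0,0]]}';python3 -m pendant '{"dp":[[0,0.02,0],[0,0,0]],"rotation":[[0,0,0],[0,0,0]]}'
```

```text
time: 11.65
position: [0.5259, 0.1136, 0.0639]
eef_rot: [0.0, 0.707, -0.707, -0.0]
contact_force: [-0.7, 0.5, 0.4]
grip_width: 0.239
time: 11.9
position: [0.5256, 0.1136, 0.0622]
eef_rot: [-0.0, 0.707, -0.707, -0.0]
contact_force: [-1.9, 0.6, 0.3]
grip_width: 0.24
```

```bash
python3 -m pendant '{"dp":[[0.008,0.02,0],[0,0,0]],"rotation":[[0,0,0],[0,0,0]]}';python3 -m pendant '{"dp":[[0,0.03,0],[0,0,0]],"rotation":[[0,0,0],[0,0,0]]}'
```

```text
time: 12.15
position: [0.5254, 0.1135, 0.061]
eef_rot: [-0.0, 0.707, -0.707, -0.0]
contact_force: [-0.5, 0.9, -2.1]
grip_width: 0.238
time: 12.4
position: [0.5254, 0.1136, 0.0593]
eef_rot: [-0.0, 0.707, -0.707, -0.0]
contact_force: [-0.7, 1.3, -2.1]
grip_width: 0.242
```

```bash
python3 -m pendant '{"dp":[[0,0.04,-0.005],[0,0.04,0],[0,0,0]],"rotation":[[0,0,0],[0,0,0],[0,0,0]]}';python3 -m pendant '{"dp":[[0,0.03,0],[0,0,0]],"rotation":[[0,0,0],[0,0,0]]}'
```

```text
time: 12.78
position: [0.5254, 0.1137, 0.0543]
eef_rot: [0.0, -0.707, 0.707, 0.0]
contact_force: [0.2, 0.5, -2.0]
grip_width: 0.24
time: 13.02
position: [0.5254, 0.1137, 0.0527]
eef_rot: [0.0, -0.707, 0.707, 0.0]
contact_force: [-0.5, 1.2, -0.8]
grip_width: 0.242
```

```bash
python3 -m pendant '{"dp":[[0,0.02,0],[0,0,0]],"rotation":[[0,0,0],[0,0,0]]}';python3 -m pendant '{"dp":[[0,0.02,0],[0,0,0]],"rotation":[[0,0,0],[0,0,0]]}'
```

```text
time: 13.28
position: [0.5254, 0.1137, 0.0516]
eef_rot: [0.0, -0.707, 0.707, 0.0]
contact_force: [0.1, 0.4, -1.1]
grip_width: 0.242
time: 13.52
position: [0.5255, 0.1138, 0.0509]
eef_rot: [-0.0, -0.707, 0.707, -0.0]
contact_force: [-2.8, 2.0, 2.4]
grip_width: 0.24
```

Home: collar contact at TCP z .0509, as predicted. I'll release, lift and check.

```bash
python3 -m pendant '{"dp":[[0,0,0],[0,0,0],[0,0,0],[0,0,0],[0,0,0],[0,0,0]],"rotation":[[0,0,0],[0,0,0],[0,0,0],[0,0,0],[0,0,0],[0,0,0]]}' -1; python3 -m pendant '{"dp":[[0,-0.2,0],[0,-0.5,0],[0,-0.8,0],[0,-0.8,0],[0.8,0,0],[0.8,0,0],[0.8,0,0],[0,0,0],[0,0,0]],"rotation":[[0,0,0],[0,0,0],[0,0,0],[0,0,0],[0,0,0],[0,0,0],[0,0,0],[0,0,0],[0,0,0]]}'
python3 - <<'E'
from h import *
out=[]
for c,z in [("scene",.086),("top",.086)]:
    p,d=grab_frame(c);X=cloud(d,get_calibration(c));r=np.hypot(X[...,0]-.5255,X[...,1]-.1137)
    for lo,hi,R in[(.082,.09,.02),(.038,.044,.024)]:
        Q=X[(X[...,2]>lo)&(X[...,2]<hi)&(r<R)]
        if len(Q):print(c,len(Q),np.round([Q.mean(0),Q.min(0),Q.max(0)],4).tolist())
    print([(np.round(q["xyz"],3).tolist(),round(q["score"],2)) for q in landmark_of(c,"piston_a_center")])
    b=p[220:380,130:330] if c=="scene" else p[120:280,130:330]
    cv2.imwrite(f"pics/{c}3.png",p);out.append(b)
cv2.imwrite("pics/end.png",cv2.resize(np.hstack(out),None,fx=2,fy=2,interpolation=cv2.INTER_CUBIC))
E
```

```text
time: 14.28
position: [0.5255, 0.1137, 0.0505]
eef_rot: [-0.0, -0.707, 0.707, 0.0]
contact_force: [0.6, 0.2, 0.4]
grip_width: 1.002
time: 15.4
position: [0.3822, 0.1139, 0.1896]
eef_rot: [0.001, 0.707, -0.707, 0.001]
contact_force: [0.4, 1.4, 0.1]
grip_width: 1.0
scene 14 [[0.5243, 0.1299, 0.0408], [0.5135, 0.1257, 0.0385], [0.5369, 0.1319, 0.0427]]
[([0.525, 0.166, 0.028], 0.6)]
top 116 [[0.5256, 0.1131, 0.0863], [0.5145, 0.1022, 0.0825], [0.5357, 0.124, 0.09]]
top 150 [[0.5225, 0.1103, 0.0407], [0.5023, 0.0946, 0.038], [0.5467, 0.1357, 0.0439]]
[([0.529, -0.313, 0.031], 0.66)]
```

View pics/end.png

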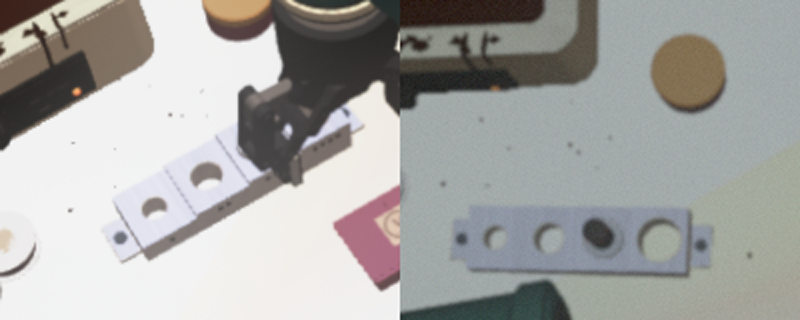

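The piston stands in step 3: grip top at z .086 and collar about .040, as expected. Its axis is at (.5256,.1131), and the gripper is clear. Handing in.

```bash
python3 -c "
from bench import *
s=get_state();print(s['time'],s['contact_force']);print(finish_job())"
```

```text
15.6 [-0.44937758  0.00092049  0.03122686]
the job is handed in; nothing more can be done
None
```

The piston from the cork coaster now stands fully home in step 3, the first bore it entered, and I handed the job in at 15.6 s.

- **Step 1:** it bore on the mouth with up to about 6 N and did not enter.
- **Step 2:** it bore on the mouth with up to about 7 N and did not enter.
- **Step 3:** it slid in with little force. It stopped with the collar on the step at the height I had predicted (tool at z 0.0509 m).

**Last checks:** the top camera put the grip top at 0.086 m and the collar at about 0.040 m, as they should be. The axis came out at (0.5256, 0.1131), within about 1 mm of the bore centre. The gripper was open and clear of everything, with wrist force near zero.

**Did not confirm:** in the last scene picture the gripper hid the piston, so the final pose rests on the top view and the contact heights. The networks also did not find the seated piston. I kept clear of the spare pistons, the carton and the tin, but did not measure them again at the end.

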